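Clamp the violin neck blank under the spring collar

ROBOT

A 6-joint arm with a two-finger parallel gripper is mounted at the origin on the work surface. World frame = base frame: x ahead of the robot, y to its left, z up, the work surface at z = 0. Lengths are in mm, angles in rad, forces in N, time in s.
With the tool pointing down it reaches from about 250 to 725 mm from the base axis. Payload 9.7 kg.
Tool frame: the origin (TCP) lies midway between the tips of the shut fingers; the grasp point (between the pads) lies 19 mm behind it (ctrl.pinch_z is the distance from the TCP to the grasp point, in mm); z points along the fingers, y is the direction in which the jaws open and shut (so a half turn about z gives the same grasp; the last joint's range is limited). The gripper opens to 85 mm and grips with 20 to 120 N. Pads are 22 mm wide; open, the fingers measure 114 mm over their backs; the gripper's body (76 mm by 85 mm) begins 54 mm behind the grasp point. The pads swing forward as they close: fully open they stand 13 mm farther back than shut.
Start: joints at [1.278, 0.087, 0.176, 1.66, 0, 1.571], TCP at [158.746, 526.59, 231.284] pointing down, gripper open.
Joint ranges: [-3.13, 3.13], [-0.85, 1.81], [-1.15, 1.24], [-2.2, 2.28], [-1.44, 1.52], [-3.14, 3.14]. Speed limits (rad/s): [2.22, 2.22, 2.57, 3.14, 3.14, 3.14].

INTERFACE

Orientations are given as a unit quaternion [w, x, y, z].
In Python, from cell import ctrl gives the robot as it stands. Calls block until the motion is done:
- ctrl.movep(position, orientation): joint-space move of the TCP to a pose.
- ctrl.move_l(position, attitude=None, velocity=150, force_limit=None): straight line of the TCP; attitude=None keeps the orientation; velocity is the mean speed in mm/s. With force_limit (N) it stops when the force on the tool has changed by that much, and returns True; else False.
- ctrl.move_j(angles): joint-space move.
- ctrl.gripper_to(opening, effort=None): finger opening in mm; effort is the grip in N (None keeps the last); returns when the fingers have stopped.
- ctrl.wait(seconds).
- ctrl.ik(position, orientation): joint angles nearest the present ones, or None.
- ctrl.observe(): the state.
- ctrl.snapshot(name): name is "side" or "top"; returns a dict with "image" (480x640x3 uint8, red, green, blue), "vertical_fov" (degrees; the focal length in pixels is half the picture's height over the tangent of half this angle, whatever the lens; pixels are square), "cx", "cy" (the principal point, pixels), "dist" ([k1, k2, p1, p2, k3] as OpenCV has them; the pictures are not rectified), "R" (3x3) and "t" (3): a world point X has camera coordinates R X + t. Camera axes: x right, y down, z forward; pixel columns grow to the right and rows downward; lengths in mm; the calibration is good to about 2 mm. A picture is of the moment at which its call begins. There is no depth.
A pose or a line that the arm cannot do raises ctrl.PlanningError and nothing moves.
- ctrl.hand_in(): hands the job in, once; it reports no verdict.
Trained networks look in a picture, given as the dict that the camera call returned (one of the last four; its "shot" number tells which), for a name from the list of things; names that differ only in an ending like _2 or _b are one class to them, and where a whole thing is asked for, a point or a joint stands for the part that bears it (a point fixed in the world has none). Each returns a list of dicts, best first, with "confidence" (0 to 1); they miss things now and then, are a little off and sometimes report something else, mostly with a low value. They report only what shows in the picture. A call takes as long as a camera call. They do not tell look-alikes from the thing itself.
- ctrl.recognise(query, picture): "pixel" ([column, row] in pixels, amid what is visible of it).
- ctrl.tip_of(query, picture): "pixel" ([column, row] in pixels: a listed point, or the origin of a listed thing).
The state is a dict: "t": time; "joints": joint angles; "dq": joint speeds; "joint_torque": joint torques, N m; "position": TCP position; "tcp_rot": TCP orientation; "contact_force": force on the tool from outside, world axes, zero at the start; "wrist_torque": the same for the moment, N m; "finger_gap": finger opening in mm.
Only numpy, scipy, OpenCV 4.12 (cv2) and the standard library are available. Lean on these libraries where they do the work, as an engineer would, in place of code of your own. Each camera call takes 0.05 s, during which the arm holds its last target. There are 200 camera calls.

TASK

Clamp the violin neck blank with the U-shaped strap: draw the strap out of the rack by its forked end, lay it down on the bench and let go, then take it again by its plain tail end and slide it round the post, under the raised collar, so that the fork's nose rests over the neck blank and the tail side rests on the packing block (the two may lie either way round). Then pull the collar up out of its notch, turn it clockwise to its stop and let it down so that its spring presses the strap on to both. Do not push the neck blank out of its place or knock the other things about.

Things in the scene. Friction and masses are not known exactly. Their poses are not given: they have to be found in the camera images.
- strap: Aluminium U-strap, 180 mm long, 12 thick. Origin: underside, centre line; x to the nose (open fork end, x=65), z up. Fork x=-52..65: 50 wide over two 12 mm prongs, slot 26 wide, open at the nose, ends at x=-22. Plain tail x=-115..-52: 36 wide. In place: origin on post axis, nose over the neck blank. Starts level in the rack, tail hidden in a pigeonhole, fork out, underside 30 mm above the bench
- strap_nose (a point): Centre of the strap's open fork end, on the underside (strap x = +65 mm)
- rack: Fixed plywood rack, 138 mm high with things on top to 170, 120 deep. Origin: on the bench under the centre of the strap's pigeonhole, which opens to the rack's -x (front edge x=-60), 70 wide, floor 30 high, ceiling 55 high. A 36 mm wide tongue of its floor runs out to x=-100 under the strap's middle. Draw the strap out along -x by at least 80 mm
- board: Fixed wooden clamping board, 270 (x) by 220 (y) by 12 mm, with a vertical steel post of 18 mm diameter at its centre. Origin on the post axis at bench level; z up. Neck blank and packing block stand on it about 50 mm to either side of the post along the board's y, in either order
- post (a point): Point on the post axis 52 mm above the bench: level of the tops of neck blank and packing block, where the strap's underside comes to lie. The axes are the board's
- neck: Loose violin neck blank lying on its side, pale maple, 0.22 kg, about 245 mm long along its x with a scroll at the +x end; at the origin 44 mm wide (y) and 40 mm high. Origin on its underside at the place the strap is to cross
- packing: Loose dark hardwood packing block, 60 (x) by 30 (y) by 40 mm high, origin at the centre of its underside; carries the tail side of the strap
- collar_grip (a point): On the post axis, 10 mm below the top of the collar's oblong head; x along the head. Head 64 mm (x) by 28 (y, flats to grip) by 30 high; below it a 35 mm round neck 12 high, then a 52 mm round skirt 10 high whose underside lies 41 mm below this point. Moves and turns with the collar. Parked: skirt 74 mm above the bench, 10 mm over a strap in place
- collar_lift (a joint): Height of the collar on the post in m: 0 parked in its notch, -0.010 pressing on a strap in place, -0.014 lowest, +0.016 highest. The spring pushes down: 13 N at 0, 300 N/m. Lift it to at least 0.007 (0.010 to 0.013 is good) to come out of the notch before turning
- collar_turn (a joint): Turn of the collar in rad, clockwise seen from above: 0 to 0.1 parked (head roughly along the board's x), the stop is at 1.35. Beyond about 1.15 the way down is free; between 0.15 and 1.1 it can be passed only when lifted. Once down it cannot turn back
- jar: Bystander: amber jar, 60 mm diameter, 85 mm high, origin under its centre
- tape: Bystander: grey tape roll lying flat, 90 mm diameter, 25 mm high
- cork: Bystander: cork sanding block, 60 by 110 by 35 mm
- mallet: Bystander: wooden mallet lying down, 240 mm long
- chisel: Bystander: chisel lying down, about 215 mm long
- mug: Bystander: white cup, 72 mm diameter, 85 mm high
- spool: Bystander: wooden spool standing on the board about 105 mm from the post at the scroll end, 28 mm diameter, 40 mm high
Not all that is in view belongs to the job. Several things have the shape of the strap; the one meant has the colours described above.

How it is judged:
By the outcome, as a careful person would: the job done as asked, in the order asked, and still so for the second after the job is handed in, with the robot touching nothing.
It also fails if it takes over 66 s, if anything falls off the work surface, if the arm or the gripper's body presses on something with over 40 N, if the wrist force passes 120 N, or if a joint passes its speed limit or range.

## Working session

There is one attempt and no reset: what is moved stays moved. The work goes in short steps, each a Python script; the robot and the scene stay as the last script left them, time stands still between calls to the robot, and variables do not carry over. Pictures are saved under pics/ and viewed, about 8 in all and at most 12, crops included, and the job is handed in when it is done.

```bash
mkdir -p pics; ls; cat > h.py <<'E'
import numpy as np, cv2
from cell import ctrl
def K(s):
    f=240/np.tan(np.radians(s["vertical_fov"])/2); return np.array([[f,0,s["cx"]],[0,f,s["cy"]],[0,0,1.]])
def proj(s,X):
    R=np.array(s["R"]);t=np.array(s["t"],float)
    return cv2.projectPoints(np.atleast_2d(np.array(X,float)),cv2.Rodrigues(R)[0],t,K(s),np.array(s["dist"],float))[0][:,0]
def ray(s,px):
    R=np.array(s["R"]);t=np.array(s["t"],float)
    u=cv2.undistortPoints(np.array([[px]],float),K(s),np.array(s["dist"],float))[0,0]
    return -R.T@t, R.T@np.array([u[0],u[1],1])
def atz(s,px,z):
    c,d=ray(s,px); return c+d*(z-c[2])/d[2]
def tri(s1,p1,s2,p2):
    A=np.zeros((3,3));b=np.zeros(3)
    for s,p in((s1,p1),(s2,p2)):
        c,d=ray(s,p);d/=np.linalg.norm(d);M=np.eye(3)-np.outer(d,d);A+=M;b+=M@c
    return np.linalg.solve(A,b)
def save(s,n,crop=None,k=1):
    im=s["image"][...,::-1]
    if crop: im=im[crop[1]:crop[3],crop[0]:crop[2]]
    cv2.imwrite(f"pics/{n}.png",cv2.resize(im,None,fx=k,fy=k,interpolation=cv2.INTER_CUBIC))
E
cat > a.py <<'E'
from h import *
S={n:ctrl.snapshot(n) for n in("top","side")}
for n in S:
    save(S[n],n); R=np.array(S[n]["R"]); print(n,"cam",(-R.T@np.array(S[n]["t"])).round(),"fwd",R[2].round(2))
for q in "strap strap_nose rack board post neck packing collar_grip spool jar mug tape cork mallet chisel".split():
    for n in S:
        o=ctrl.tip_of(q,S[n])[:4]
        print(q,n,[(np.round(d["pixel"]).astype(int).tolist(),round(d["confidence"],2),atz(S[n],d["pixel"],dict(strap=30,strap_nose=30,post=52,neck=12,packing=12,collar_grip=115,spool=12).get(q,0))[:2].round().tolist()) for d in o])
print(ctrl.observe()["t"])
E
python3 a.py
```

```text
pics
top cam [ 436.  -64. 1203.] fwd [ 0.06  0.02 -1.  ]
side cam [ 275. -802.  923.] fwd [ 0.19  0.66 -0.73]
strap top [([152, 218], 0.85, [537.0, 320.0]), ([190, 352], 0.72, [249.0, 227.0]), ([327, 226], 0.51, [528.0, -62.0])]
strap side [([291, 146], 0.67, [530.0, 337.0]), ([182, 207], 0.65, [242.0, 205.0])]
strap_nose top [([150, 248], 0.95, [470.0, 323.0]), ([212, 342], 0.67, [272.0, 177.0])]
strap_nose side [([267, 155], 0.98, [465.0, 324.0]), ([200, 225], 0.81, [274.0, 134.0])]
rack top [([157, 174], 0.71, [640.0, 323.0]), ([466, 341], 0.29, [285.0, -374.0])]
rack side [([264, 440], 0.74, [292.0, -368.0]), ([330, 148], 0.66, [632.0, 340.0])]
board top [([328, 226], 0.61, [530.0, -65.0]), ([328, 227], 0.6, [529.0, -65.0]), ([150, 251], 0.33, [465.0, 332.0])]
board side [([344, 272], 0.89, [535.0, -61.0]), ([360, 466], 0.65, [429.0, -459.0])]
post top [([328, 226], 0.76, [526.0, -64.0])]
post side [([342, 255], 0.56, [529.0, -59.0]), ([332, 146], 0.41, [618.0, 279.0])]
neck top [([351, 228], 0.97, [526.0, -115.0])]
neck side [([351, 288], 0.9, [531.0, -113.0])]
packing top [([30
[... 303 characters left out ...]
l top [([332, 181], 0.69, [630.0, -71.0])]
spool side [([394, 261], 0.73, [637.0, -74.0]), ([337, 253], 0.41, [533.0, -18.0])]
jar top [([504, 272], 0.69, [438.0, -459.0])]
jar side [([362, 467], 0.66, [431.0, -461.0])]
mug top [([495, 203], 0.86, [591.0, -437.0])]
mug side [([450, 425], 0.97, [597.0, -439.0])]
tape top [([325, 108], 0.83, [797.0, -53.0])]
tape side [([455, 244], 0.81, [785.0, -60.0])]
cork top [([233, 136], 0.63, [728.0, 154.0])]
cork side [([394, 189], 0.75, [726.0, 146.0])]
mallet top [([462, 341], 0.72, [285.0, -366.0])]
mallet side [([262, 438], 0.82, [291.0, -364.0])]
chisel top [([458, 149], 0.92, [710.0, -352.0])]
chisel side [([486, 365], 0.85, [708.0, -351.0])]
1.6
```

View pics/top.png

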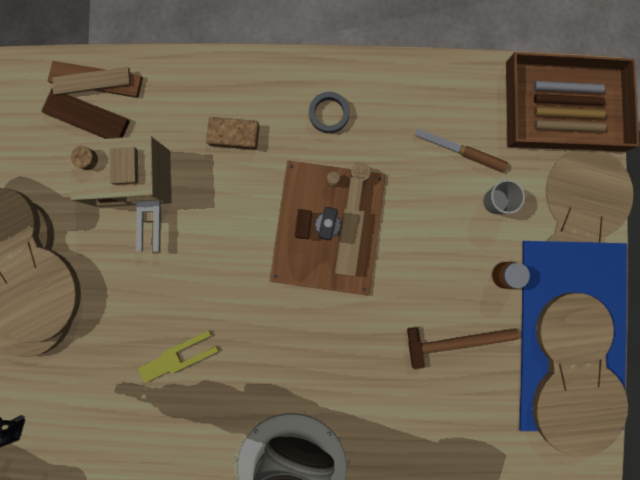

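View pics/side.png

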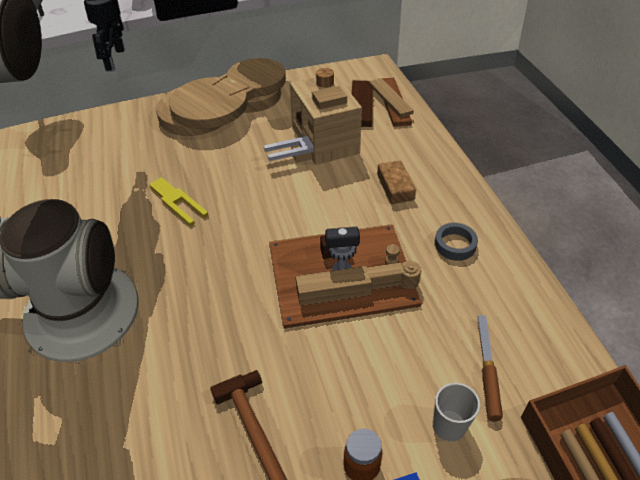

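Candidates for the strap are the grey fork in the rack at top (148,226), side (288,149), and the yellow fork on the bench at top (180,355), side (180,200). The description says aluminium, so I choose the grey one and check it in a close crop.

```bash
cat > b.py <<'E'
from h import *
s=ctrl.snapshot("top"); im=s["image"][...,::-1]
a=cv2.resize(im[190:260,115:185],None,fx=5.6,fy=5.6,interpolation=cv2.INTER_CUBIC)
b=cv2.resize(im[155:300,262:395],(400,436),interpolation=cv2.INTER_CUBIC)
c=np.zeros((440,800,3),np.uint8);c[:392,:392]=a;c[:436,400:]=b
cv2.imwrite("pics/crop1.png",c)
for p in [(288,162),(385,173),(372,293),(271,281)]: print(atz(s,p,12).round(1))
o=ctrl.observe();print(o["position"],o["tcp_rot"],o["contact_force"],ctrl.pinch_z)
E
python3 b.py
```

```text
[669.6  26.7  12. ]
[ 650.1 -188.    12. ]
[ 386.  -164.4   12. ]
[406.5  56.3  12. ]
[158.74340425 526.59359701 231.28045436] [ 2.47819126e-05  1.45858889e-01  9.89305405e-01 -9.23286884e-06] [ 0.39627136  0.21136331 -0.55212209] 18.700000000000003
```

View pics/crop1.png

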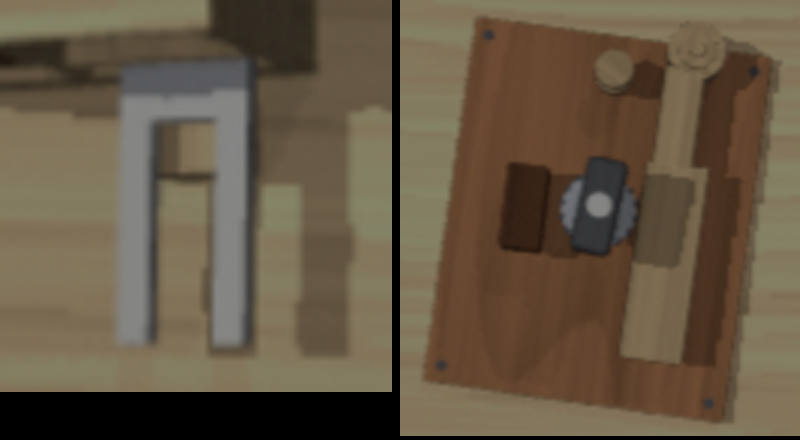

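The crop confirms it: the grey fork, prongs ending at about top (148,252), lies in the rack with its tail hidden. The board is turned about -5°. The dark packing block (left) is at board +y, and the neck blank is at -y with its scroll at +x. I'll grasp the strap and draw it out.

```bash
cat >> h.py <<'E'
def q(deg): a=np.radians(deg)/2; return [0,np.cos(a),np.sin(a),0]
def st(m=""):
    o=ctrl.observe(); print(m,"t",round(o["t"],1),np.round(o["position"],1),"F",np.round(o["contact_force"],1),"gap",round(o["finger_gap"],1))
E
cat > c.py <<'E'
from h import *
T=ctrl.snapshot("top");S=ctrl.snapshot("side")
for z in(42,): 
    a=atz(T,(147.8,251.8),z);b=atz(T,(148.3,206.1),z)
ph=np.degrees(np.arctan2(*(a-b)[[1,0]]))%360
print("nose",a.round(1),b.round(1),"phi",ph)
ns=ctrl.tip_of("strap_nose",S)[0]["pixel"];nt=ctrl.tip_of("strap_nose",T)[0]["pixel"];print("tri nose",tri(T,nt,S,ns).round(1))
print("collar dot",atz(T,(328.2,223.2),125).round(1), atz(S,(342.5,232),125).round(1), tri(T,(328.2,223.2),S,(342.5,232)).round(1))
u=np.array([np.cos(np.radians(ph)),np.sin(np.radians(ph)),0])
g=a-25*u; g[2]=27; print("grip",g)
ctrl.movep([g[0],g[1],120],q(ph)); ctrl.move_l(g,velocity=120); st("down")
ctrl.gripper_to(40,90); st("grip")
ctrl.move_l(g+[0,0,2],velocity=40)
d=u*135; ctrl.move_l(g+[0,0,2]+d,velocity=110); st("drawn")
s=ctrl.snapshot("top");save(s,"drawn",(60,150,300,380),2.5)
E
python3 c.py
```

```text
nose [462.4 322.5  42. ] [561.6 325.9  42. ] phi 181.91882938838197
tri nose [ 370.4  395.3 -206.4]
collar dot [526.5 -65.3 125. ] [527.5 -67.  125. ] [527.3 -65.5 123.5]
grip [487.34023169 323.36364795  27.        ]
down t 4.3 [487.7 323.7  27.9] F [ 1.3  0.1 -0.3] gap 85.3
grip t 4.7 [487.6 323.6  27.9] F [-1.3 -1.   5. ] gap 47.4
drawn t 6.3 [352.9 318.9  29. ] F [-0.7  0.6 -2.6] gap 47.5
```

View pics/drawn.png

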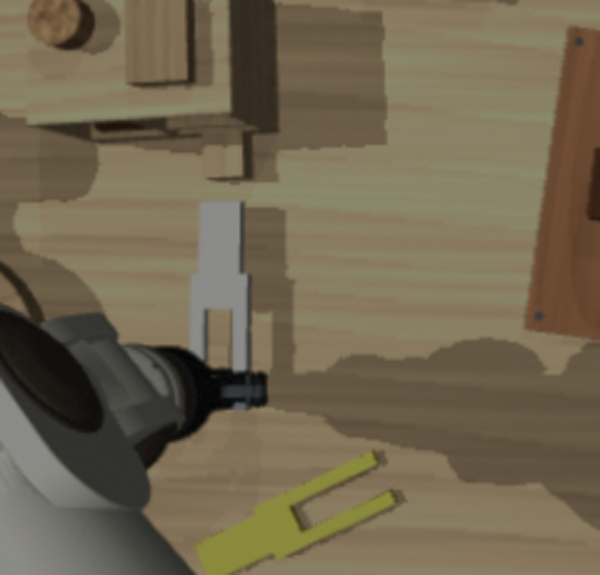

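The strap is out straight: tail end at crop (222,203), clear of the tongue, and the gripper holds the prongs at (240,388). Next I turn it and lay it down.

```bash
cat > d.py <<'E'
from h import *
p=np.array(ctrl.observe()["position"])
ctrl.move_l(p+[0,0,55],velocity=120)
ctrl.move_l([426,130,84],q(264.6),velocity=130)
ctrl.move_l([426,130,6],velocity=120)
st("low"); print(ctrl.move_l([426,130,-4],velocity=15,force_limit=5)); st("touch")
ctrl.gripper_to(75); st("open")
ctrl.move_l([426,130,110],velocity=200)
ctrl.movep([380,200,260],q(264.6))
s=ctrl.snapshot("top");save(s,"laid",(150,180,350,340),3)
for n in("strap","strap_nose"):
    print(n,[(np.round(d["pixel"],1).tolist(),round(d["confidence"],2),atz(s,d["pixel"],0)[:2].round(1).tolist()) for d in ctrl.tip_of(n,s)[:3]])
st()
E
python3 d.py
```

```text
low t 9.5 [426.4 130.2   6.7] F [ 0.3  0.3 -1.8] gap 47.5
True
touch t 10.0 [426.2 130.   -1.6] F [-0.1  0.3  4.3] gap 47.5
open t 10.4 [425.4 129.8  -2.5] F [-0.  -0.5  0.1] gap 75.4
strap [([219.3, 269.0], 0.79, [429.5, 173.2]), ([189.8, 352.3], 0.64, [243.3, 233.5]), ([352.1, 231.0], 0.44, [521.0, -118.7])]
strap_nose [([214.7, 341.6], 0.66, [269.0, 178.5]), ([249.8, 273.1], 0.65, [422.3, 104.9])]
 t 12.0 [379.9 199.2 257.9] F [-0.4 -0.6 -0.7] gap 75.4
```

View pics/laid.png

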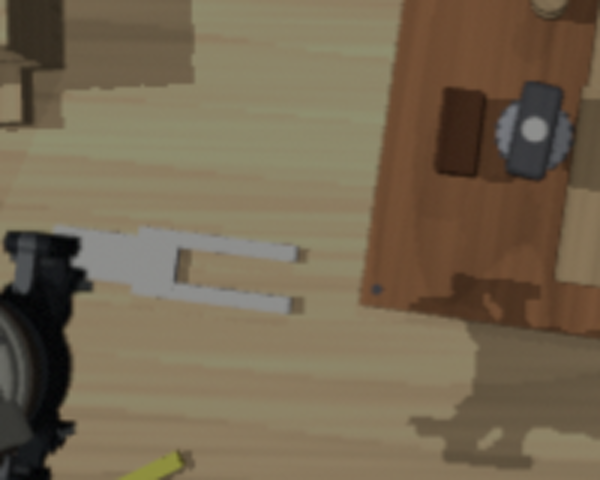

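The strap lies at crop (60..297, 228..313), nose at crop (294,280), clear of the board. Next I regrasp it by the tail.

```bash
cat > e.py <<'E'
from h import *
s=ctrl.snapshot("top")
n=atz(s,(248,273.2),12);r=atz(s,(195.3,266.8),12)
d=n-r;L=np.linalg.norm(d);u=d/L;ph=np.degrees(np.arctan2(u[1],u[0]))%360
print("len(117)",L.round(1),"phi",ph.round(2),"nose",n.round(1))
m=(n+r)/2-6.5*u   # strap origin
g=m-92*u; g[2]=-1; print("origin",m.round(1),"grip",g.round(1))
ctrl.gripper_to(70); ctrl.movep([g[0],g[1],90],q(ph)); ctrl.move_l(g,velocity=100); st("down")
ctrl.gripper_to(25,110); st("grip")
ctrl.move_l(g+[0,0,80],velocity=120); st("lift")
B=264.6;ub=np.array([np.cos(np.radians(B)),np.sin(np.radians(B)),0])
P=np.array([527,-66,0]); 
ctrl.move_l(P-(92+125)*ub+[0,0,80],q(B),velocity=130)
ctrl.move_l(P-(92+125)*ub+[0,0,57],velocity=80); st("pre")
S=ctrl.snapshot("side");T=ctrl.snapshot("top")
a=cv2.resize(T["image"][180:270,210:370,::-1],(640,360),interpolation=cv2.INTER_CUBIC)
b=cv2.resize(S["image"][180:310,240:430,::-1],(640,438),interpolation=cv2.INTER_CUBIC)
c=cv2.resize(np.vstack([a,b]),None,fx=.75,fy=.75);cv2.imwrite("pics/pre.png",c)
E
python3 e.py
```

```text
len(117) 117.6 phi 264.74 nose [422.1 107.2  12. ]
origin [428.1 172.2  12. ] grip [436.5 263.8  -1. ]
down t 14.1 [ 4.369e+02  2.641e+02 -3.000e-01] F [0.8 0.1 0.3] gap 70.1
grip t 14.5 [4.371e+02 2.641e+02 2.000e-01] F [-0.8 -0.9  7.2] gap 33.3
lift t 15.3 [436.1 263.6  78.1] F [ 0.3  0.9 -1.8] gap 33.0
pre t 17.2 [546.8 150.   56.2] F [ 1.2 -0.2 -1.6] gap 32.9
```

View pics/pre.png

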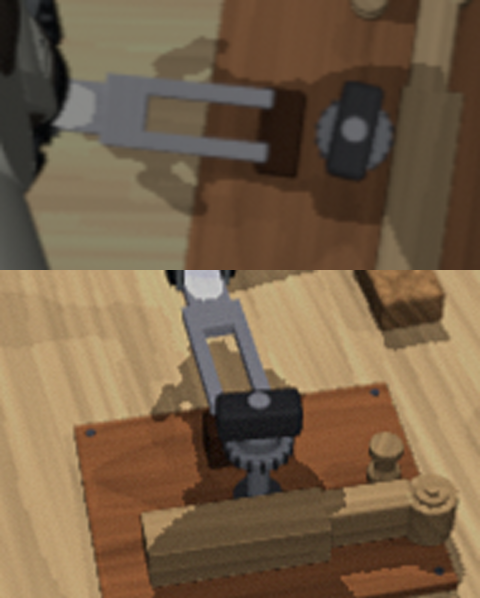

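The strap points at the post, and both prongs are just reaching over the packing block (top panel, nose at (269,125), collar dot at (354,128)). I check the numbers, then slide with a force guard.

```bash
cat > f.py <<'E'
from h import *
T=ctrl.snapshot("top")
B=264.6;ub=np.array([np.cos(np.radians(B)),np.sin(np.radians(B)),0]);nb=np.array([-ub[1],ub[0],0])
P=np.array([527,-66,0])
n=atz(T,(299.7,221.7),68);r=atz(T,(210+105/3,180+(74+144)/6),68)
print("nose rel post along,lat",((n-P)@ub).round(1),((n-P)@nb).round(1),"rear lat",((r-P)@nb).round(1),((n-r)@ub).round(1))
print("pred px",proj(T,P-60*ub+[0,0,68]), "dot lat",((atz(T,(328,222.7),125)-P)@nb).round(1))
p0=np.array(ctrl.observe()["position"])
for k in (60,115,125):
    hit=ctrl.move_l(P-(92+125-k)*ub+[0,0,57.5],velocity=50,force_limit=8); st((k,hit))
    if hit: break
S=ctrl.snapshot("side");T=ctrl.snapshot("top")
a=cv2.resize(T["image"][180:270,260:380,::-1],(480,360),interpolation=cv2.INTER_CUBIC)
b=cv2.resize(S["image"][190:320,260:420,::-1],(480,390),interpolation=cv2.INTER_CUBIC)
cv2.imwrite("pics/slid.png",cv2.resize(np.vstack([a,b]),None,fx=.79,fy=.79))
E
python3 f.py
```

```text
nose rel post along,lat -60.5 0.3 rear lat -2.0 115.4
pred px [[299.93114975 221.85807419]] dot lat 0.4
(60, False) t 18.7 [541.8  90.6  57.5] F [-0.1 -0.4 -2.6] gap 33.2
(115, False) t 19.9 [536.6  35.8  57.5] F [-0.1 -1.1 -1.7] gap 33.0
(125, False) t 20.3 [535.6  25.2  57.5] F [-0.1 -0.4 -2. ] gap 32.8
```

View pics/slid.png

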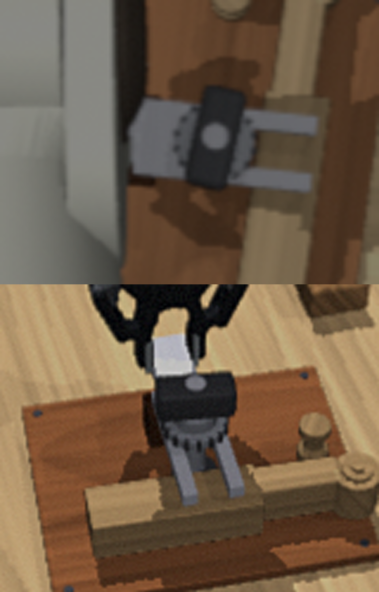

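The strap is seated: post in the slot, nose over the neck (crop prongs at (190,490) and (237,488)), tail over the packing block. I lower it, release, then work the collar.

```bash
cat > g.py <<'E'
from h import *
p=np.array(ctrl.observe()["position"])
print(ctrl.move_l(p-[0,0,8],velocity=12,force_limit=4)); st("set")
ctrl.gripper_to(60); st("rel")
p=np.array(ctrl.observe()["position"])
ctrl.move_l(p+[0,0,140],velocity=200)
T=ctrl.snapshot("top")
C=[527,-66]; Y=172.7
ctrl.movep([*C,170],q(Y)); ctrl.gripper_to(65)
print(ctrl.move_l([*C,98],velocity=100,force_limit=12)); st("at collar")
ctrl.gripper_to(15,110); st("grip"); print(np.round(ctrl.observe()["wrist_torque"],2))
z=ctrl.observe()["position"]; 
ctrl.move_l([z[0],z[1],z[2]+12],velocity=20); st("lifted"); print(np.round(ctrl.observe()["wrist_torque"],2))
E
python3 g.py
```

```text
True
set t 20.9 [535.7  25.7  52.1] F [0.5 0.2 4.2] gap 32.8
rel t 21.2 [535.   25.6  51. ] F [-0.5  0.6  0.3] gap 59.8
False
at collar t 24.5 [527.3 -66.   98.7] F [ 0.5  0.4 -0.4] gap 64.7
grip t 25.0 [527.4 -65.8  98.9] F [-1.9  2.   5.9] gap 26.7
[0.43 0.19 0.14]
lifted t 25.8 [527.3 -65.8 108.4] F [  8.2   0.4 -17.5] gap 26.2
[-0.03 -1.59 -0.01]
```

```bash
cat > i.py <<'E'
from h import *
c=[527.3,-65.8,113]
ctrl.move_l(c,velocity=15); st("lift2")
Y=172.7;a=0
for a in (20,40,60,70,73,75,77,79,81,83):
    ctrl.move_l(c,q(Y-a)) if a>60 else ctrl.move_l(c,q(Y-a)); ctrl.wait(.1)
    o=ctrl.observe(); t=np.array(o["wrist_torque"]); w=o["tcp_rot"]
    print(a,"actual",round(Y-2*np.degrees(np.arctan2(w[2],w[1]))%360,1),"M",t.round(2),"F",np.round(o["contact_force"],1),np.round(o["position"],1))
    if abs(t[2])>1.2: break
st("end")
T=ctrl.snapshot("top");save(T,"turn",(260,150,400,290),4)
E
python3 i.py
```

```text
lift2 t 26.0 [527.3 -65.8 110.6] F [  8.7  -0.  -18. ] gap 26.2
20 actual 20.0 M [ 0.37 -1.84 -0.12] F [  9.3   1.5 -17.6] [527.4 -65.6 110.5]
40 actual 40.0 M [ 0.57 -2.01 -0.05] F [  9.8   2.3 -17.7] [527.6 -65.4 110.5]
60 actual 60.0 M [ 0.8  -2.3  -0.06] F [ 10.4   1.9 -18.8] [527.8 -65.3 110.6]
70 actual 70.0 M [ 0.8  -2.48 -0.06] F [ 10.5   1.9 -17.9] [527.9 -65.3 110.6]
73 actual 73.0 M [ 0.76 -2.53 -0.1 ] F [ 11.7   2.6 -18.3] [527.9 -65.3 110.6]
75 actual 74.9 M [ 0.74 -2.52  0.36] F [ 11.3   2.6 -18.7] [528.  -65.3 110.7]
77 actual 76.9 M [ 1.63 -2.15  0.26] F [ 10.6   6.3 -17.5] [527.7 -64.5 110.6]
79 actual 78.9 M [ 1.51 -2.27  0.97] F [ 10.3   5.9 -18.1] [527.7 -64.5 110.6]
81 actual 80.8 M [ 1.5  -2.28  1.68] F [ 10.3   4.9 -18.1] [527.7 -64.5 110.5]
end t 30.0 [527.7 -64.5 110.5] F [ 10.3   4.9 -18.1] gap 26.1
```

The stop was reached at about 75° (moment rising to 1.7 N m). Now I let the collar down.

```bash
cat > j.py <<'E'
from h import *
p=np.array(ctrl.observe()["position"])
ctrl.move_l([527.7,-65,93],q(172.7-78),velocity=25); st("93")
print(ctrl.move_l([527.7,-65,87],velocity=12,force_limit=22)); st("down"); 
ctrl.gripper_to(65); st("open")
ctrl.move_l([527.5,-65,190],velocity=150)
ctrl.movep([380,200,300],q(172.7-78)); st("clear")
S=ctrl.snapshot("side");T=ctrl.snapshot("top")
a=cv2.resize(T["image"][155:300,262:395,::-1],(400,436),interpolation=cv2.INTER_CUBIC)
b=cv2.resize(S["image"][210:330,270:420,::-1],(400,320),interpolation=cv2.INTER_CUBIC)
c=np.zeros((440,800,3),np.uint8);c[:436,:400]=a;c[:320,400:]=b;cv2.imwrite("pics/end.png",c)
save(T,"endtop")
for n in("neck","packing","collar_grip","strap","spool"):
    for s in(T,S): print(n,[(np.round(d["pixel"]).tolist(),round(d["confidence"],2)) for d in ctrl.tip_of(n,s)[:2]])
n1=[ctrl.tip_of("collar_grip",s)[0]["pixel"] for s in(T,S)];print(tri(T,n1[0],S,n1[1]))
E
python3 j.py
```

```text
93 t 31.0 [527.8 -64.4  91.2] F [  7.7   2.5 -12.5] gap 26.2
True
down t 31.4 [527.9 -64.4  89.5] F [-0.  -0.2  5. ] gap 26.3
open t 31.8 [527.7 -64.3  88.7] F [-0.5 -1.  -0.8] gap 64.7
clear t 33.9 [380.4 199.6 299.3] F [ 0.5  0.2 -0.2] gap 64.6
neck [([351.0, 228.0], 0.73)]
neck [([350.0, 290.0], 0.74), ([396.0, 187.0], 0.74)]
packing [([301.0, 226.0], 0.57)]
packing [([336.0, 250.0], 0.69)]
collar_grip [([327.0, 223.0], 0.67)]
collar_grip [([345.0, 242.0], 0.91)]
strap [([331.0, 224.0], 0.97), ([188.0, 352.0], 0.86)]
strap [([339.0, 254.0], 0.9), ([184.0, 207.0], 0.89)]
spool [([333.0, 180.0], 0.7)]
spool [([394.0, 262.0], 0.51)]
[531.16128935 -63.74151595  92.83344552]
```

View pics/end.png

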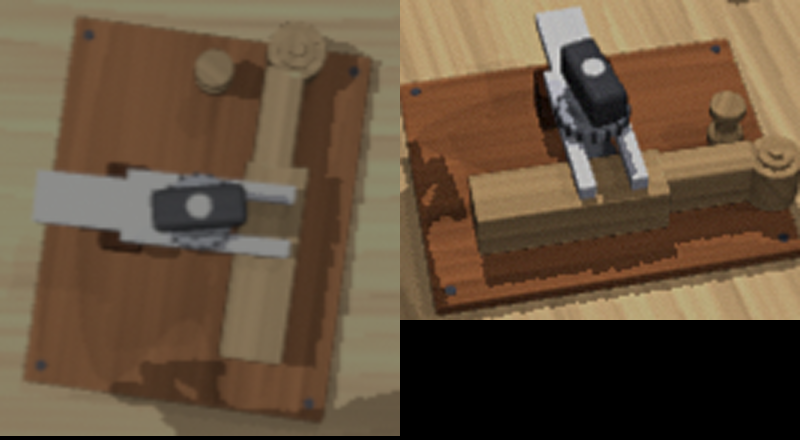

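```bash
python3 -c "
from h import *
st();print(ctrl.hand_in())"
```

```text
t 34.6 [380. 200. 300.] F [-0.3  0.1  0.5] gap 65.2
the job is handed in; nothing more can be done
None
```

The violin neck blank is clamped and the job was handed in at 34.6 s; the hand-in reported no verdict. I drew the aluminium strap out of the rack by its fork and laid it on the bench. I then took it by the tail and slid it round the post under the collar. The collar was lifted about 11.7 mm, turned clockwise to its stop (the turning moment rose from about 75° on) and let down on the strap.

**Last checks:**
- **Strap:** in the final pictures the nose lies over the neck blank and the tail side over the packing block.
- **Collar:** it came down to about 9.4–10 mm below its parked height by tool position, against 10 mm expected. The spring load on the tool vanished as it met the strap, and the head now lies across the board.
- **Neck blank and spool:** their detected pixels match the first pictures to within 1–2 pixels.
- **Packing block:** its detections shifted by 2 to 6 pixels and had lower confidence. It is now partly hidden by the strap, and it looks in place in the picture.
- **Other things:** I did not look again at the jar, mug, tape, cork, mallet or chisel. The arm did not go near them.

**Disagreements:** the network's two-camera fit of the strap nose at the start was nonsense, so I measured it from the top picture instead. The network's final collar height (93 mm, about 105 expected) is off by about 12 mm. I trusted the tool position over it.

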